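Load the stepper motors into their test nests

TASK

Load the four square stepper motors for the endurance test: carry each one to the test nest made for its size and set it flat on the nest's floor with its shaft up, beginning with the largest and working down in size to the smallest. Set them down rather than dropping them and do not tip any over; leave the round geared motors standing where they are.

Things in the scene. Friction and masses are not known exactly. Their poses are not given: they have to be found in the camera images.
- motor57: loose square stepper motor, the largest of four: a 57 x 57 mm square block 50 mm tall, black in the middle with aluminium end caps, standing upright with a 18 mm steel shaft pointing up from the middle of its top. Origin at the centre of its underside; x and y square to its side faces, z up along the shaft. Rigid; about 650 g
- motor42: loose square stepper motor, the second largest of four: a 42 x 42 mm square block 44 mm tall, black in the middle with aluminium end caps, standing upright with a 18 mm steel shaft pointing up from the middle of its top. Origin at the centre of its underside; x and y square to its side faces, z up along the shaft. Rigid; about 330 g
- motor28: loose square stepper motor, the third largest of four: a 28 x 28 mm square block 42 mm tall, black in the middle with aluminium end caps, standing upright with a 16 mm steel shaft pointing up from the middle of its top. Origin at the centre of its underside; x and y square to its side faces, z up along the shaft. Rigid; about 150 g
- motor20: loose square stepper motor, the smallest of four: a 20 x 20 mm square block 40 mm tall, black in the middle with aluminium end caps, standing upright with a 12 mm steel shaft pointing up from the middle of its top. Origin at the centre of its underside; x and y square to its side faces, z up along the shaft. Rigid; about 70 g
- nest57: fixed test nest for the largest stepper motor: low square aluminium tray, dark rubber floor, 85 mm square outside, 73 mm inside (8 mm play all round); walls 6 mm thick, rim 10 mm and inner floor 4 mm above the table; a black terminal block, 10 mm high, sticks out 10 mm at its +x side. Origin at the centre of its underside, on the table; x and y square to its walls, z up
- nest42: fixed test nest for the second largest stepper motor: low square aluminium tray, dark rubber floor, 70 mm square outside, 58 mm inside (8 mm play all round); walls 6 mm thick, rim 10 mm and inner floor 4 mm above the table; a black terminal block, 10 mm high, sticks out 10 mm at its +x side. Origin at the centre of its underside, on the table; x and y square to its walls, z up
- nest28: fixed test nest for the third largest stepper motor: low square aluminium tray, dark rubber floor, 56 mm square outside, 44 mm inside (8 mm play all round); walls 6 mm thick, rim 10 mm and inner floor 4 mm above the table; a black terminal block, 10 mm high, sticks out 10 mm at its +x side. Origin at the centre of its underside, on the table; x and y square to its walls, z up
- nest20: fixed test nest for the smallest stepper motor: low square aluminium tray, dark rubber floor, 48 mm square outside, 36 mm inside (8 mm play all round); walls 6 mm thick, rim 10 mm and inner floor 4 mm above the table; a black terminal block, 10 mm high, sticks out 10 mm at its +x side. Origin at the centre of its underside, on the table; x and y square to its walls, z up
- gearmotor_a: loose ROUND geared motor, to be left alone: a steel can 37 mm in diameter and 48 mm tall (33 mm in diameter below) with a brass band and an off-centre 14 mm shaft on top, standing upright. Origin at the centre of its underside, z up
- gearmotor_b: loose ROUND geared motor, to be left alone: a steel can 37 mm in diameter and 48 mm tall (33 mm in diameter below) with a brass band and an off-centre 14 mm shaft on top, standing upright. Origin at the centre of its underside, z up
There are look-alikes about, which are no part of the job. Leave any purple look-alike of the motor57 alone. What is shaped like the motor20 but blue is not meant.

How it is judged:
By the outcome, as a careful person would: the job done as asked, in the order asked, and still so for the second after the job is handed in, with the robot touching nothing.
It also fails if it takes over 99 s, if anything falls off the work surface, if the arm or the gripper's body presses on something with over 40 N, if the wrist force passes 120 N, or if a joint passes its speed limit or range.

ROBOT

A 6-joint arm with a two-finger parallel gripper is mounted at the origin on the work surface. World frame = base frame: x ahead of the robot, y to its left, z up, the work surface at z = 0. Lengths are in m, angles in rad, forces in N, time in s.
With the tool pointing down it reaches from about 0.375 to 0.9 m from the base axis. Payload 3.1 kg.
Tool frame: the origin (TCP) lies at the very end of the fingers, on their centre line; the grasp point (between the pads) lies 19 mm behind it; z points along the fingers, y is the line along which they close (so a half turn about z gives the same grasp; the last joint's range is limited). The gripper opens to 87 mm and grips with 3 to 60 N. Pads are 19 mm wide; open, the fingers measure 117 mm over their backs; the gripper's body (75 mm by 190 mm) begins 51 mm behind the grasp point.
Start: joints at [-1.379, 0.527, 1.433, -0, 1.181, -0.178], TCP at [0.226, -0.583, 0.223] pointing down, gripper open.
Joint ranges: [-3.08, 3.08], [-0.75, 2.2], [0.22, 2.44], [-1.43, 4.57], [0, 2.65], [-2.85, 2.85]. Speed limits (rad/s): [2.79, 2.79, 3.14, 3.14, 3.14, 3.14].

INTERFACE

Orientations are given as a unit quaternion [x, y, z, w].
In Python, from rig import robot gives the robot as it stands. The module is installed in compiled form; this text tells all that it offers.
- The arm moves only by the tool play_rows, never from a script. Its argument "steps" is one flat list of numbers, 5 for each row, row after row: the opening, from -1 (shut) to 1 (fully open), then the shift along the tool's x, y, z as a fraction of full scale, then the turn about the tool's z as a fraction of full scale. In form: [claw, tx, ty, tz, twist, claw, tx, ty, tz, twist, ...]. A call has exactly 10 rows; each row shifts and turns the commanded pose from where the row before left it, along the tool's axes as they then stand; what a row does not reach is not made up. Full scale, the value 1, is 0.03 m for a shift and 0.1 rad for a turn. A row lasts 1/10 s, in which the tool goes at most 50 mm and 8.59 degrees, less where a joint would pass 70% of its speed; a pose out of reach is approached as far as the arm can. A call with a number of a shift or a turn outside -1 to 1 is refused whole. A call with a gripper value outside its range is refused whole. The fingers move at their own pace and stop on an object; "grip_force" is the grip in N (left out, the last holds). Time passes only in rows, so rows that do not move let the fingers close, or fill a call up. It gives the time, the measured TCP pose, the force, the opening and the grip force at its end, in the units of the state.
- robot.get_obs(): the state, without advancing time (a new reading comes with each control period).
- robot.camera(name): name is "scene" or "top" or "wrist"; returns a dict with "image" (480x640x3 uint8, red, green, blue), "mtx" (3x3 intrinsics, pixels), "rvec" (rotation vector, rad) and "tvec" (3), from world to camera coordinates, as OpenCV has them. Camera axes: x right, y down, z forward; pixel columns grow to the right and rows downward; lengths in m; the calibration is good to about 2 mm. A picture is of the moment at which its call begins. There is no depth.
- robot.hand_in(): hands the job in; it is judged then, once.
The state is a dict: "time": time; "q": joint angles; "joint_velocities": joint speeds; "joint_torque": joint torques, N m; "position": TCP position; "tool_rot": TCP orientation; "ft_force": force on the tool from outside, world axes, zero at the start; "moment": the same for the moment, N m; "grip_width": finger opening in m; "grip_force": force on a finger pad.
Only numpy, scipy, OpenCV 4.12 (cv2) and the standard library are available. Lean on these libraries where they do the work, as an engineer would, in place of code of your own. Each camera call takes 0.05 s, during which the arm holds its last target. There are 200 camera calls.

## Working session

There is one attempt and no reset: what is moved stays moved. The work goes in short steps, Python scripts to look and compute and a tool call to move; the robot and the scene stay as the last step left them, time stands still between calls to the robot, and variables do not carry over. Pictures are saved under pics/ and viewed, at most 14 in all, crops included, and the job is handed in when it is done.

Besides the shell and the picture viewer there is one more tool, called after ">>>" as name(argument=value, ...), one argument or row to a line, values as JSON. play_rows: Moves the arm, as the interface text tells. Shift numbers are shares of 0.03 m and turn numbers shares of 0.1 rad, none past 1 either way. Its arguments: {"type":"object","properties":{"steps":{"type":"array"},"grip_force":{"type":"number"}},"required":["steps"]}

```bash
mkdir -p pics
cat > h.py <<'E'
import numpy as np, cv2, pickle
from rig import robot
def snap(n,f):
    c=robot.camera(n); cv2.imwrite(f'pics/{f}.png',c['image'][:,:,::-1]); pickle.dump(c,open(f'pics/{f}.pkl','wb')); return c
def load(f): return pickle.load(open(f'pics/{f}.pkl','rb'))
def atz(c,uv,z):
    uv=np.array(uv,float).reshape(-1,2); R=cv2.Rodrigues(np.array(c['rvec'],float))[0]; C=-R.T@np.ravel(c['tvec'])
    d=np.c_[uv,np.ones(len(uv))]@np.linalg.inv(c['mtx']).T@R
    return C+d*((z-C[2])/d[:,2])[:,None]
def tri(c1,p1,c2,p2):
    P=[c['mtx']@np.c_[cv2.Rodrigues(np.array(c['rvec'],float))[0],np.ravel(c['tvec'])] for c in(c1,c2)]
    X=cv2.triangulatePoints(P[0],P[1],np.array(p1,float).reshape(-1,2).T,np.array(p2,float).reshape(-1,2).T); return (X[:3]/X[3]).T
E
python3 - <<'E'
from h import *
for n in('top','scene'):
    c=snap(n,n+'0'); R=cv2.Rodrigues(np.array(c['rvec'],float))[0]; print(n,-R.T@np.ravel(c['tvec']),R.round(2).tolist(),np.array(c['mtx']).round(1).tolist())
print(robot.get_obs())
E
```

```text
top [ 0.43579874 -0.0123815   0.70184367] [[-0.02, -1.0, -0.04], [-0.99, 0.02, -0.11], [0.11, 0.04, -0.99]] [[439.0, 0.0, 322.6], [0.0, 439.0, 237.8], [0.0, 0.0, 1.0]]
scene [0.82346557 0.29426804 0.60106905] [[-0.66, 0.75, -0.01], [0.61, 0.52, -0.6], [-0.44, -0.4, -0.8]] [[493.6, 0.0, 327.1], [0.0, 493.6, 238.7], [0.0, 0.0, 1.0]]
{'time': 0.1, 'q': array([-1.37949588e+00,  5.28393149e-01,  1.43379005e+00,  8.88557730e-06,
        1.18140594e+00, -1.78514873e-01]), 'joint_velocities': array([-5.80067707e-05, -5.49089200e-04, -3.86689598e-03,  2.26473140e-03,
       -5.64845164e-04,  1.08777946e-03]), 'joint_torque': array([ 1.17601376e-04, -4.40986276e+01, -1.77151626e+01,  6.34631747e-02,
        5.33303479e-02, -4.36458856e-05]), 'position': array([ 0.22579365, -0.58206912,  0.22165219]), 'tool_rot': array([ 9.82953053e-01,  1.83854015e-01, -2.27307611e-06, -9.98248771e-04]), 'ft_force': array([-0.41423045,  0.17796449,  0.53192988]), 'moment': array([ 0.05168477, -0.00206647, -0.03017211]), 'grip_force': 0.0, 'grip_width': 0.08692546726685715}
```

View pics/top0.png

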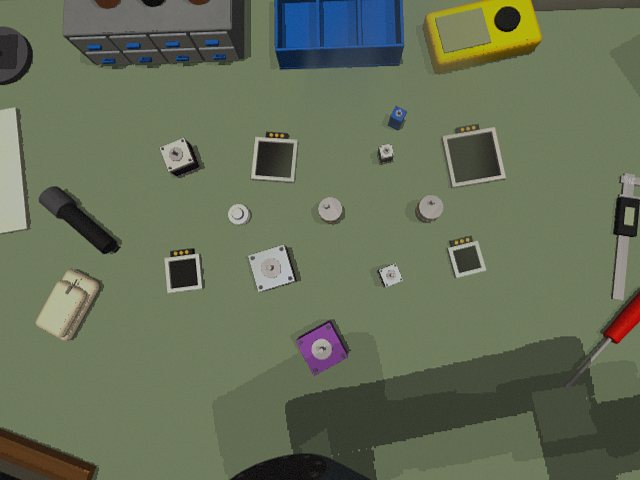

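View pics/scene0.png

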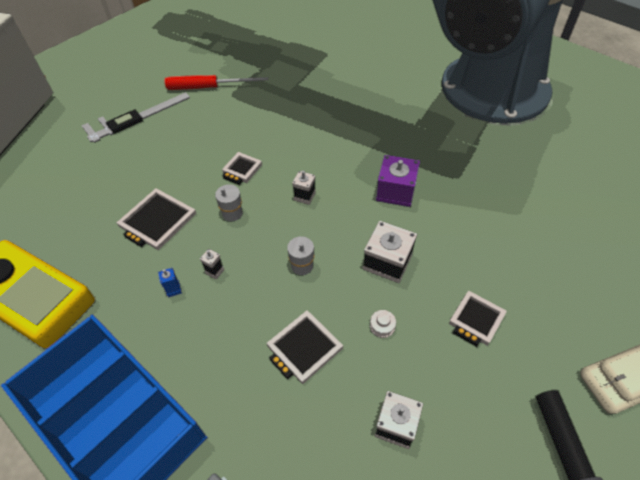

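Run:
```python
from h import *
for n,b,s in(('top',(150,95,520,310),2.1),('scene',(110,140,520,450),1.9)):
    im=load(n+'0')['image'][:,:,::-1]
    x0,y0,x1,y1=b
    m=((im.min(2)>135)).astype(np.uint8)
    o=cv2.resize(im[y0:y1,x0:x1],None,fx=s,fy=s,interpolation=cv2.INTER_CUBIC)
    for c in cv2.findContours(m,cv2.RETR_EXTERNAL,cv2.CHAIN_APPROX_NONE)[0]:
        (x,y),(w,h),a=r=cv2.minAreaRect(c)
        if w*h<60 or not(x0<x<x1 and y0<y<y1):continue
        print(n,np.round([x,y,w,h,a],1),cv2.boxPoints(r).round(1).tolist())
        cv2.polylines(o,[((cv2.boxPoints(r)+.5-[x0,y0])*s).astype(int)],1,(0,0,255),1)
    cv2.imwrite(f'pics/{n}_c.png',o)
```

```text
top [390.5 274.8  18.6  18.2  68.2] [[378.6000061035156, 269.6000061035156], [395.5, 262.79998779296875], [402.3999938964844, 280.0], [385.5, 286.79998779296875]]
top [182.5 272.9  35.2  35.   83.7] [[163.10000610351562, 257.29998779296875], [197.89999389648438, 253.5], [201.8000030517578, 288.5], [167.0, 292.29998779296875]]
top [270.7 267.7  37.8  37.6  73.3] [[247.1999969482422, 255.0], [283.29998779296875, 244.1999969482422], [294.1000061035156, 280.5], [258.1000061035156, 291.29998779296875]]
top [466.7 258.7  30.8  31.   76. ] [[447.8999938964844, 247.5], [478.0, 240.0], [485.5, 269.8999938964844], [455.3999938964844, 277.3999938964844]]
top [237.5 213.5  19.   19.   90. ] [[228.0, 204.0], [247.0, 204.0], [247.0, 223.0], [228.0, 223.0]]
top [329.5 208.   22.   23.   90. ] [[318.0, 197.0], [341.0, 197.0], [341.0, 219.0], [318.0, 219.0]]
top [430.5 206.   23.   22.    0. ] [[419.0, 217.0], [419.0, 195.0], [442.0, 195.0], [442.0, 217.0]]
top [386.  150.1  11.9  12.1  76. ] [[378.70001220703125, 145.8000030517578], [390.5, 142.89999389648438], [393.3999938964844, 154.39999389648438
[... 1786 characters left out ...]
], [163.3000030517578, 176.8000030517578], [194.60000610351562, 209.60000610351562], [147.1999969482422, 254.8000030517578]]
scene [226.8 192.8  19.1  21.2  45. ] [[212.5, 193.5], [227.5, 178.5], [241.0, 192.0], [226.0, 207.0]]
scene [303.3 178.6  18.7  14.2  18.4] [[292.20001220703125, 182.39999389648438], [296.70001220703125, 168.89999389648438], [314.3999938964844, 174.8000030517578], [309.8999938964844, 188.3000030517578]]
scene [398.5 169.5  11.   17.   90. ] [[390.0, 164.0], [407.0, 164.0], [407.0, 175.0], [390.0, 175.0]]
scene [241.4 164.8  32.5  23.   21.8] [[222.0, 169.39999389648438], [230.60000610351562, 148.0], [260.79998779296875, 160.10000610351562], [252.1999969482422, 181.5]]
```

View pics/top_c.png

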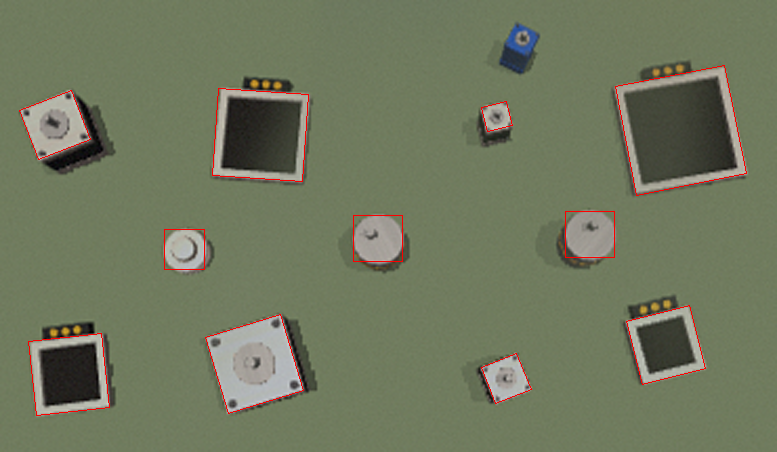

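View pics/scene_c.png

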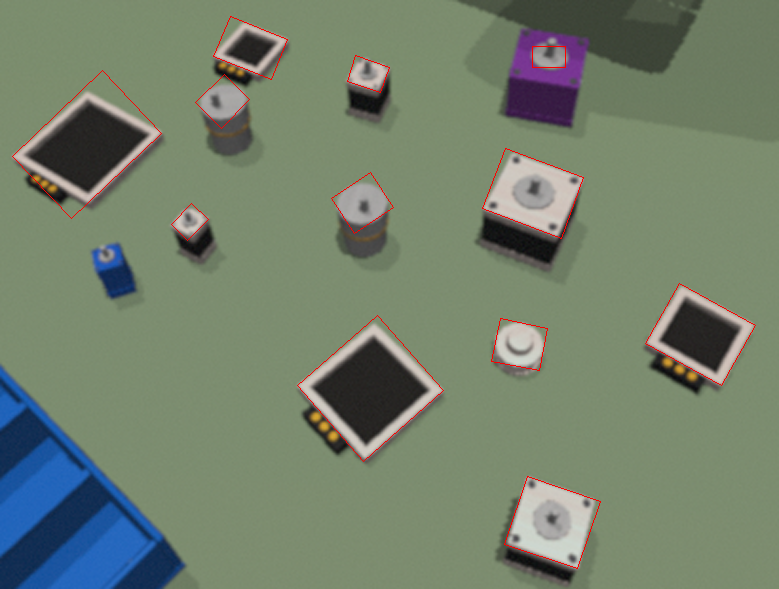

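```bash
cat > est.py <<'E'
from h import *
t,s=load('top0'),load('scene0')
D={'m57':([247.2,255,283.3,244.2,294.1,280.5,258.1,291.3],(390.5,241.6),.05),'m42':([158.7,147.3,183.4,137.4,192.7,160.7,168,170.6],(401,414.7),.044),
'm28':([378.6,269.6,395.5,262.8,402.4,280,385.5,286.8],(303.7,178.7),.042),'m20':([378.7,145.8,390.5,142.9,393.4,154.4,381.6,157.4],(210.3,256.6),.04),
'n57':([442.4,135.9,494.7,125.5,505,177,452.7,187.5],(156.2,217.5),.01),'n42':([250.7,177.9,253.7,136.4,296.6,139.5,293.6,181],(305,345),.01),
'n28':([163.1,257.3,197.9,253.5,201.8,288.5,167,292.3],(478.7,316.2),.01),'n20':([447.9,247.5,478,240,485.5,269.9,455.4,277.4],(242.1,165.3),.01),
'gA':([318,197,341,197,341,219,318,219],(300.1,246.4),.048),'gB':([419,195,442,195,442,217,419,217],(226.8,192.8),.048),'knob':([228,204,247,204,247,223,228,223],(383,321),.02),
'blue':([391,107,405,107,405,120,391,120],(166,274),.04)}
for k,(p,sc,z) in D.items():
    p=np.array(p).reshape(4,2); P=atz(t,p,z); e=np.roll(P,-1,0)-P
    X=tri(t,p.mean(0),s,sc)[0]; a=np.degrees(np.arctan2(e[:,1],e[:,0]))%90; a=np.where(a-a[0]>45,a-90,np.where(a-a[0]<-45,a+90,a))
    print(k,'c',P.mean(0)[:2].round(4),'tri',X.round(4),'scene@z',atz(s,sc,z)[0,:2].round(4),'side',np.linalg.norm(e,axis=1).mean().round(4),'yaw',a.round(1),a.mean().round(1),'r',np.hypot(*P.mean(0)[:2]).round(3))
E
python3 est.py
```

```text
m57 c [0.4631 0.0907] tri [0.4639 0.0893 0.0499] scene@z [0.4649 0.0884] side 0.0564 yaw [15.5 16.  15.6 16.7] 16.0 r 0.472
m42 c [0.6434 0.2398] tri [0.6441 0.2391 0.0436] scene@z [0.6448 0.2385] side 0.0412 yaw [20.8 22.  20.8 22.4] 21.5 r 0.687
m28 c [ 0.4493 -0.0876] tri [ 0.4501 -0.0884  0.0426] scene@z [ 0.4503 -0.0897] side 0.0273 yaw [20.8 19.8 20.8 20.1] 20.4 r 0.458
m20 c [ 0.641  -0.0875] tri [ 0.6415 -0.088   0.0399] scene@z [ 0.6418 -0.0885] side 0.0188 yaw [12.5 11.7 13.  11.8] 12.3 r 0.647
n57 c [ 0.6359 -0.2296] tri [ 0.6372 -0.2313  0.0067] scene@z [ 0.6386 -0.2291] side 0.0851 yaw [ 9.9  7.5 10.1  8.2] 8.9 r 0.676
n42 c [0.6416 0.0913] tri [0.6425 0.0903 0.0094] scene@z [0.6433 0.0897] side 0.0698 yaw [85.9 84.  85.3 84.2] 84.9 r 0.648
n28 c [0.4592 0.2383] tri [0.46   0.2373 0.0094] scene@z [0.4612 0.2365] side 0.0563 yaw [5.  7.1 5.1 7.6] 6.2 r 0.517
n20 c [ 0.4728 -0.2101] tri [ 0.4734 -0.2109  0.01  ] scene@z [ 0.4738 -0.2115] side 0.0479 yaw [12.9 10.8 12.9 11.2] 12.0 r 0.517
gA c [0.5514 0.0013] tri [5.519e-01 1.000e-04 4.990e-02] scene@z [ 0.5517 -0.0019] side 0.0342 yaw [88.5 88.7 88.6 89. ] 88.7 r 0.551
gB c [ 0.5507 -0.1499] tri [ 0.5515 -0.1507  0.0501] scene@z [ 0.5512 -0.1537] side 0.0337 yaw [88.5 87.3 88.6 87.7] 88.0 r 0.571
knob c [0.5511 0.1478] tri [0.5526 0.1473 0.0168] scene@z [0.5549 0.1472] side 0.0304 yaw [88.6 90.  88.7 90.3] 89.4 r 0.571
blue c [ 0.6988 -0.1079] tri [ 0.6995 -0.1091  0.042 ] scene@z [ 0.6999 -0.112 ] side 0.0213 yaw [88.  87.8 88.1 88. ] 88.0 r 0.707
```

```bash
cat > go.py <<'E'
import sys
from h import *
from scipy.spatial.transform import Rotation as Ro
np.set_printoptions(suppress=True)
o=robot.get_obs(); R=Ro.from_quat(o['tool_rot']).as_matrix(); psi=np.degrees(np.arctan2(R[1,0],R[0,0]))
print('t',round(o['time'],2),'pos',o['position'].round(4),'psi',psi.round(2),'tilt',R[2,2].round(4),'w',round(o['grip_width'],4),'gf',round(o['grip_force'],1),'F',o['ft_force'].round(1),'q6',o['q'][5].round(2))
# successive waypoints x,y,z,psi: turn first, then shift; units of full scale
p=o['position']
for a in sys.argv[1:]:
    *g,ps=map(float,a.split(',')); d=np.array(g)-p; c,s=np.cos(np.radians(ps)),np.sin(np.radians(ps))
    print(a,'twist',round(-np.radians(ps-psi)/.1,2),'shift',np.round([(d[0]*c+d[1]*s)/.03,(d[0]*s-d[1]*c)/.03,-d[2]/.03],2)); p,psi=np.array(g),ps
E
python3 go.py .464,.0895,.16,16 .464,.0895,.02,16 .464,.0895,.16,16 .6372,-.2295,.16,9
```

```text
t 0.1 pos [ 0.2258 -0.5821  0.2217] psi 21.19 tilt -1.0 w 0.0869 gf 0.0 F [-0.4  0.2  0.5] q6 -0.18
.464,.0895,.16,16 twist 0.91 shift [ 13.8  -19.33   2.06]
.464,.0895,.02,16 twist -0.0 shift [0.   0.   4.67]
.464,.0895,.16,16 twist -0.0 shift [ 0.    0.   -4.67]
.6372,-.2295,.16,9 twist 1.22 shift [ 4.04 11.41 -0.  ]
```

>>> play_rows(
  steps=[1,0,0,0,0.91,1,0.4,-0.5,0,0,1,0.7,-0.95,0,0,1,0.7,-0.95,0,0,1,0.7,-0.95,0,0,1,0.7,-0.95,0,0,1,0.7,-0.95,0,0,1,0.7,-0.95,0,0,1,0.7,-0.95,0,0,1,0.7,-0.95,0,0],
  grip_force=30,
)

```text
time: 1.1
position: [0.3322, -0.298, 0.2223]
tool_rot: [0.99, 0.139, -0.0, -0.0]
ft_force: [-0.3, -0.5, 0.4]
grip_width: 0.087
grip_force: 0.0
```

```bash
python3 go.py .464,.0895,.16,16
```

```text
t 1.1 pos [ 0.3322 -0.298   0.2223] psi 15.95 tilt -1.0 w 0.087 gf 0.0 F [-0.3 -0.5  0.4] q6 0.31
.464,.0895,.16,16 twist -0.01 shift [  7.78 -11.2    2.08]
```

>>> play_rows(
  steps=[1,0.7,-1,0.1,0,1,0.7,-1,0.1,0,1,0.7,-1,0.1,0,1,0.7,-1,0.1,0,1,0.7,-1,0.1,0,1,0.7,-1,0.1,0,1,0.7,-1,0.1,0,1,0.7,-1,0.1,0,1,0.7,-1,0.1,0,1,0.7,-1,0.1,0],
)

```text
time: 2.1
position: [0.4515, 0.0482, 0.1923]
tool_rot: [0.99, 0.139, -0.0, -0.0]
ft_force: [0.4, -0.4, -0.6]
grip_width: 0.0872
grip_force: 0.0
```

>>> play_rows(
  steps=[1,0.5,-0.8,0.1,0,1,0.28,-0.4,0.1,0,1,0,0,0.6,0,1,0,0,0.6,0,1,0,0,0.6,0,1,0,0,0.3,0,1,0,0,0,0,1,0,0,0,0,1,0,0,0,0,1,0,0,0,0],
)

```text
time: 3.1
position: [0.4646, 0.0876, 0.1243]
tool_rot: [0.99, 0.139, 0.001, 0.0]
ft_force: [-1.1, -0.2, 0.5]
grip_width: 0.087
grip_force: 0.0
```

```bash
python3 go.py .464,.0895,.02,16; python3 -c "
from h import *
snap('wrist','w1')"
```

```text
t 3.1 pos [0.4646 0.0876 0.1243] psi 15.97 tilt -1.0 w 0.087 gf 0.0 F [-1.1 -0.2  0.5] q6 1.24
.464,.0895,.02,16 twist -0.01 shift [-0.   -0.07  3.48]
```

View pics/w1.png

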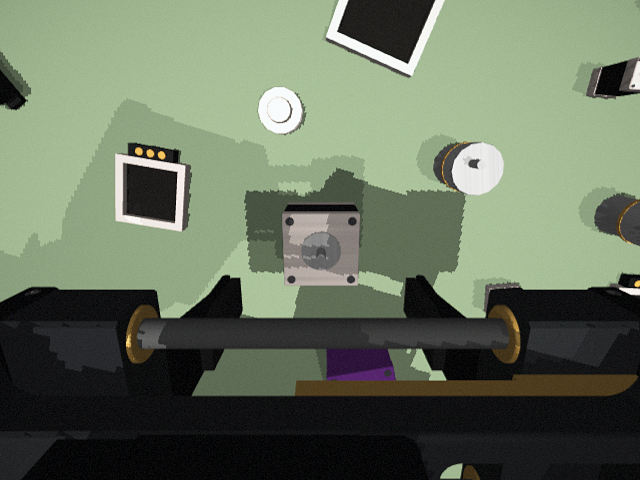

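>>> play_rows(
  steps=[1,0,-0.07,0.6,0,1,0,0,0.6,0,1,0,0,0.6,0,1,0,0,0.6,0,1,0,0,0.6,0,1,0,0,0.3,0,1,0,0,0.18,0,1,0,0,0,0,-1,0,0,0,0,-1,0,0,0,0],
)

```text
time: 4.15
position: [0.464, 0.0897, 0.0198]
tool_rot: [0.99, 0.139, 0.001, 0.0]
ft_force: [-0.3, 0.2, 0.7]
grip_width: 0.0779
grip_force: 0.0
```

```bash
python3 go.py .464,.0895,.02,16;  python3 -c "
from h import *
print(atz(load('w1'),[321,248.5],.05), atz(load('w1'),[[283,212],[358,211],[359,285],[285,286]],.05))"
```

```text
t 4.15 pos [0.464  0.0897 0.0198] psi 15.97 tilt -1.0 w 0.0779 gf 0.0 F [-0.3  0.2  0.7] q6 1.25
.464,.0895,.02,16 twist -0.0 shift [-0.    0.01 -0.01]
[[0.46581423 0.08980838 0.05      ]] [[0.48496052 0.1237998  0.05      ]
 [0.50053652 0.07187615 0.05      ]
 [0.4453744  0.05352048 0.05      ]
 [0.42888732 0.10824563 0.05      ]]
```

>>> play_rows(
  steps=[-1,0,0,0,0,-1,0,0,0,0,-1,0,0,0,0,-1,0,0,0,0,-1,0,0,0,0,-1,0,0,0,0,-1,0,0,0,0,-1,0,0,-0.1,0,-1,0,0,-0.3,0,-1,0,0,-0.5,0],
  grip_force=40,
)

```text
time: 5.15
position: [0.4619, 0.0899, 0.0455]
tool_rot: [0.99, 0.139, -0.002, -0.0]
ft_force: [-0.5, -0.8, -6.4]
grip_width: 0.0564
grip_force: 40.0
```

```bash
python3 go.py .464,.0895,.12,16 .6372,-.2295,.12,9 .6372,-.2295,.028,9
```

```text
t 5.15 pos [0.4619 0.0899 0.0455] psi 15.96 tilt -1.0 w 0.0564 gf 40.0 F [-0.5 -0.8 -6.4] q6 1.25
.464,.0895,.12,16 twist -0.01 shift [ 0.06  0.03 -2.48]
.6372,-.2295,.12,9 twist 1.22 shift [ 4.04 11.41 -0.  ]
.6372,-.2295,.028,9 twist -0.0 shift [0.   0.   3.07]
```

>>> play_rows(
  steps=[-1,0,0,-0.8,0.6,-1,0,0,-0.9,0.61,-1,0,0,-0.8,0,-1,0.2,0.5,0,0,-1,0.35,0.98,0,0,-1,0.35,0.98,0,0,-1,0.35,0.98,0,0,-1,0.35,0.98,0,0,-1,0.35,0.98,0,0,-1,0.35,0.98,0,0],
)

```text
time: 6.15
position: [0.561, -0.09, 0.1195]
tool_rot: [0.997, 0.079, -0.002, -0.001]
ft_force: [0.2, 0.2, -6.6]
grip_width: 0.0568
grip_force: 40.0
```

```bash
python3 go.py .6372,-.2295,.12,9
```

```text
t 6.15 pos [ 0.561  -0.09    0.1195] psi 9.01 tilt -1.0 w 0.0568 gf 40.0 F [ 0.2  0.2 -6.6] q6 1.06
.6372,-.2295,.12,9 twist 0.0 shift [ 1.78  4.99 -0.02]
```

>>> play_rows(
  steps=[-1,0.35,0.98,0,0,-1,0.35,0.98,0,0,-1,0.35,0.98,0,0,-1,0.35,0.98,0,0,-1,0.25,0.7,0,0,-1,0.13,0.37,0,0,-1,0,0,0.5,0,-1,0,0,0.7,0,-1,0,0,0.3,0,-1,0,0,0,0],
)

```text
time: 7.15
position: [0.635, -0.2254, 0.0728]
tool_rot: [0.997, 0.079, -0.003, -0.002]
ft_force: [-0.7, 0.2, -5.8]
grip_width: 0.0566
grip_force: 40.0
```

```bash
python3 go.py .6372,-.2295,.024,9;python3 -c "
from h import *
snap('wrist','w2')"
```

```text
t 7.15 pos [ 0.635  -0.2254  0.0728] psi 9.09 tilt -1.0 w 0.0566 gf 40.0 F [-0.7  0.2 -5.8] q6 0.91
.6372,-.2295,.024,9 twist 0.02 shift [0.05 0.14 1.63]
```

View pics/w2.png

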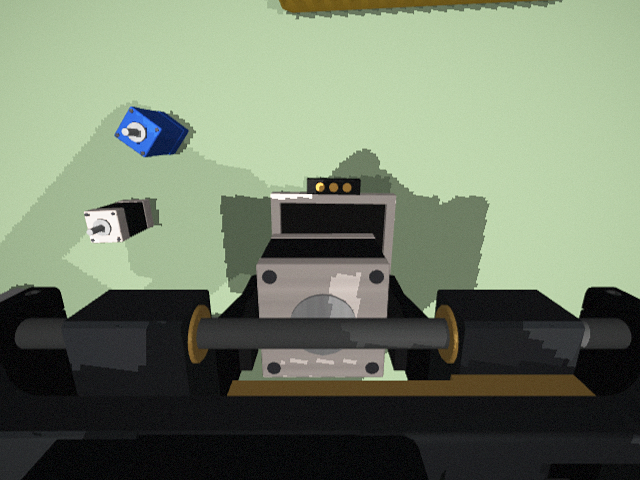

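```bash
python3 -c "
from h import *
w=load('w2');P=atz(w,[[271,195],[396,195]],.01);print(P,P.mean(0)); e=P[1]-P[0]; print(np.degrees(np.arctan2(e[1],e[0])),np.linalg.norm(e)); n=np.array([np.cos(np.radians(9)),np.sin(np.radians(9)),0]); print('centre',P.mean(0)-n*.0425)
print('motor top from wrist',atz(w,[[257,262],[388,259],[390,377],[258,378]],.1035).mean(0),robot.get_obs()['position'])"
```

```text
[[ 0.67189875 -0.18318137  0.01      ]
 [ 0.68527095 -0.26670117  0.01      ]] [ 0.67858485 -0.22494127  0.01      ]
-80.90368015188415 0.08458352345307957
centre [ 0.6366081  -0.23158974  0.01      ]
motor top from wrist [ 0.6364293  -0.22503699  0.1035    ] [ 0.63640515 -0.22623913  0.0744129 ]
```

>>> play_rows(
  steps=[-1,0,0.14,0,0,-1,0,0,0.3,0,-1,0,0,0.4,0,-1,0,0,0.4,0,-1,0,0,0.2,0,-1,0,0,0.1,0,-1,0,0,0,0,-1,0,0,0,0,-1,0,0,0,0,-1,0,0,0,0],
)

```text
time: 8.2
position: [0.639, -0.2323, 0.0348]
tool_rot: [0.997, 0.079, 0.0, 0.0]
ft_force: [-0.0, -0.1, -5.0]
grip_width: 0.057
grip_force: 40.0
```

```bash
python3 go.py .637,-.23,.024,9
```

```text
t 8.2 pos [ 0.639  -0.2323  0.0348] psi 9.04 tilt -1.0 w 0.057 gf 40.0 F [-0.  -0.1 -5. ] q6 0.9
.637,-.23,.024,9 twist 0.01 shift [-0.05 -0.08  0.36]
```

>>> play_rows(
  steps=[-1,-0.05,-0.08,0,0,-1,0,0,0.1,0,-1,0,0,0.1,0,-1,0,0,0.06,0,-1,0,0,0.05,0,-1,0,0,0.04,0,-1,0,0,0.02,0,-1,0,0,0,0,-1,0,0,0,0,-1,0,0,0,0],
)

```text
time: 9.2
position: [0.6367, -0.2299, 0.0236]
tool_rot: [0.997, 0.079, -0.0, 0.0]
ft_force: [-1.9, 1.9, -0.4]
grip_width: 0.0563
grip_force: 40.0
```

```bash
python3 go.py .637,-.23,.024,9
```

```text
t 9.2 pos [ 0.6367 -0.2299  0.0236] psi 9.04 tilt -1.0 w 0.0563 gf 40.0 F [-1.9  1.9 -0.4] q6 0.9
.637,-.23,.024,9 twist 0.01 shift [ 0.01  0.   -0.01]
```

>>> play_rows(
  steps=[1,0,0,0,0,1,0,0,0,0,1,0,0,0,0,1,0,0,0,0,1,0,0,0,0,1,0,0,0,0,1,0,0,-0.3,0,1,0,0,-0.7,0,1,0,0,-1,0,1,0,0,-1,0],
)

```text
time: 10.2
position: [0.6365, -0.2298, 0.1142]
tool_rot: [0.997, 0.079, -0.0, -0.0]
ft_force: [0.8, 0.1, 0.4]
grip_width: 0.0869
grip_force: 0.0
```

```bash
python3 go.py .6441,.2392,.15,21.5 .6441,.2392,.018,21.5; python3 -c "
from h import *
snap('wrist','w3')"
```

```text
t 10.2 pos [ 0.6365 -0.2298  0.1142] psi 9.04 tilt -1.0 w 0.0869 gf 0.0 F [0.8 0.1 0.4] q6 0.9
.6441,.2392,.15,21.5 twist -2.17 shift [  5.97 -14.45  -1.19]
.6441,.2392,.018,21.5 twist -0.0 shift [0.  0.  4.4]
```

View pics/w3.png

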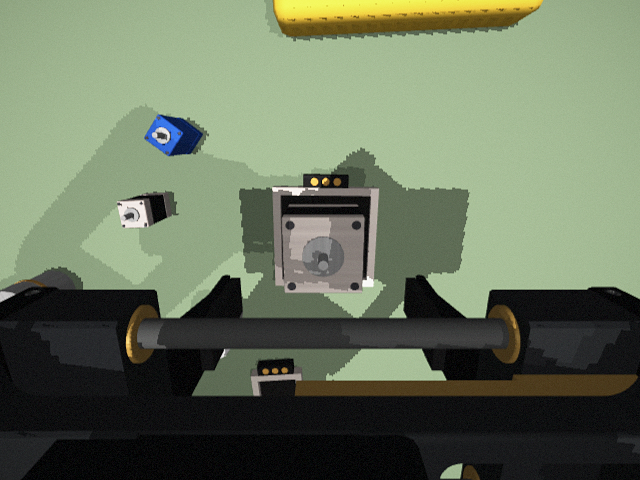

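>>> play_rows(
  steps=[1,0,0,-0.6,-0.7,1,0,0,-0.6,-0.7,1,0,0,0,-0.77,1,0.2,-0.5,0,0,1,0.4,-0.97,0,0,1,0.4,-0.97,0,0,1,0.4,-0.97,0,0,1,0.4,-0.97,0,0,1,0.4,-0.97,0,0,1,0.4,-0.97,0,0],
)

```text
time: 11.25
position: [0.6388, -0.0223, 0.1487]
tool_rot: [0.983, 0.186, -0.001, -0.001]
ft_force: [0.5, 0.4, 0.1]
grip_width: 0.0867
grip_force: 0.0
```

>>> play_rows(
  steps=[1,0.4,-0.97,0,0,1,0.4,-0.97,0,0,1,0.4,-0.97,0,0,1,0.4,-0.97,0,0,1,0.4,-0.97,0,0,1,0.4,-0.97,0,0,1,0.4,-0.97,0,0,1,0.4,-0.97,0,0,1,0.17,-0.37,0,0,1,0,0,0,0],
)

```text
time: 12.25
position: [0.6435, 0.2413, 0.1486]
tool_rot: [0.982, 0.187, -0.0, -0.0]
ft_force: [-0.4, -0.5, 0.4]
grip_width: 0.0867
grip_force: 0.0
```

>>> play_rows(
  steps=[1,0,0,0.5,0,1,0,0,0.7,0,1,0,0,0.6,0,1,0,0,0.2,0,1,0,0,0,0,1,0,0,0,0,1,0,0,0,0,1,0,0,0,0,1,0,0,0,0,1,0,0,0,0],
)

```text
time: 13.25
position: [0.6448, 0.2392, 0.0896]
tool_rot: [0.982, 0.186, 0.0, 0.0]
ft_force: [-0.2, -1.4, 0.1]
grip_width: 0.087
grip_force: 0.0
```

```bash
python3 go.py .6441,.2392,.018,21.5
```

```text
t 13.25 pos [0.6448 0.2392 0.0896] psi 21.49 tilt -1.0 w 0.087 gf 0.0 F [-0.2 -1.4  0.1] q6 1.39
.6441,.2392,.018,21.5 twist -0.0 shift [-0.02 -0.01  2.39]
```

Aligned. Down, close gently, lift.

>>> play_rows(
  steps=[1,0,0,0.5,0,1,0,0,0.6,0,1,0,0,0.6,0,1,0,0,0.4,0,1,0,0,0.2,0,1,0,0,0.09,0,1,0,0,0,0,1,0,0,0,0,-1,0,0,0,0,-1,0,0,0,0],
  grip_force=30,
)

```text
time: 14.25
position: [0.6451, 0.2392, 0.0181]
tool_rot: [0.982, 0.186, 0.001, -0.0]
ft_force: [-0.3, -0.0, -0.0]
grip_width: 0.0779
grip_force: 0.0
```

>>> play_rows(
  steps=[-1,0,0,0,0,-1,0,0,0,0,-1,0,0,0,0,-1,0,0,0,0,-1,0,0,0,0,-1,0,0,0,0,-1,0,0,0,0,-1,0,0,0,0,-1,0,0,0,0,-1,0,0,0,0],
)

```text
time: 15.25
position: [0.6447, 0.2389, 0.0173]
tool_rot: [0.982, 0.186, 0.0, 0.0]
ft_force: [0.4, -0.2, 0.4]
grip_width: 0.0421
grip_force: 30.0
```

```bash
python3 go.py .6441,.2392,.1,21.5 .6425,.0905,.1,-5.1
```

```text
t 15.25 pos [0.6447 0.2389 0.0173] psi 21.48 tilt -1.0 w 0.0421 gf 30.0 F [ 0.4 -0.2  0.4] q6 1.39
.6441,.2392,.1,21.5 twist -0.0 shift [-0.02 -0.02 -2.76]
.6425,.0905,.1,-5.1 twist 4.64 shift [ 0.39  4.94 -0.  ]
```

>>> play_rows(
  steps=[-1,0,0,-0.1,0,-1,0,0,-0.4,0,-1,0,0,-0.8,0,-1,0,0,-0.8,0.4,-1,0,0,-0.66,0.8,-1,0,0,0,0.8,-1,0,0,0,0.8,-1,0,0,0,0.8,-1,0,0,0,0.8,-1,0,0,0,0.24],
)

```text
time: 16.25
position: [0.6444, 0.2392, 0.1007]
tool_rot: [0.999, -0.045, -0.0, -0.0]
ft_force: [-0.8, 0.2, -3.5]
grip_width: 0.042
grip_force: 30.0
```

>>> play_rows(
  steps=[-1,0.03,0.4,0,0,-1,0.06,0.8,0,0,-1,0.08,0.95,0,0,-1,0.08,0.95,0,0,-1,0.06,0.8,0,0,-1,0.05,0.7,0,0,-1,0.03,0.34,0,0,-1,0,0,0,0,-1,0,0,0,0,-1,0,0,0,0],
)

```text
time: 17.25
position: [0.643, 0.0915, 0.1002]
tool_rot: [0.999, -0.044, -0.0, -0.0]
ft_force: [0.5, -0.0, -2.9]
grip_width: 0.042
grip_force: 30.0
```

```bash
python3 go.py .6425,.0905,.022,-5.1;python3 -c "
from h import *
snap('wrist','w4')"
```

```text
t 17.25 pos [0.643  0.0915 0.1002] psi -5.04 tilt -1.0 w 0.042 gf 30.0 F [ 0.5 -0.  -2.9] q6 1.63
.6425,.0905,.022,-5.1 twist 0.01 shift [-0.01  0.03  2.61]
```

View pics/w4.png

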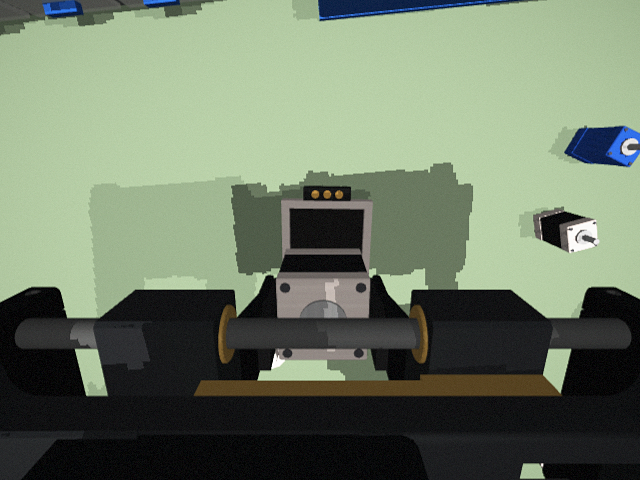

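>>> play_rows(
  steps=[-1,0,0.03,0.5,0,-1,0,0,0.7,0,-1,0,0,0.6,0,-1,0,0,0.35,0,-1,0,0,0.15,0,-1,0,0,0.1,0,-1,0,0,0.04,0,-1,0,0,0,0,-1,0,0,0,0,-1,0,0,0,0],
)

```text
time: 18.3
position: [0.6435, 0.0895, 0.0276]
tool_rot: [0.999, -0.045, 0.001, -0.0]
ft_force: [0.7, -0.3, -3.0]
grip_width: 0.0419
grip_force: 30.0
```

```bash
python3 go.py .6425,.0905,.0213,-5.1
```

```text
t 18.3 pos [0.6435 0.0895 0.0276] psi -5.12 tilt -1.0 w 0.0419 gf 30.0 F [ 0.7 -0.3 -3. ] q6 1.63
.6425,.0905,.0213,-5.1 twist -0.0 shift [-0.04 -0.03  0.21]
```

>>> play_rows(
  steps=[-1,0,0,0.06,0,-1,0,0,0.06,0,-1,0,0,0.05,0,-1,0,0,0.03,0,-1,0,0,0.02,0,-1,0,0,0,0,-1,0,0,0,0,-1,0,0,0,0,-1,0,0,0,0,-1,0,0,0,0],
)

```text
time: 19.3
position: [0.643, 0.0895, 0.0213]
tool_rot: [0.999, -0.045, 0.0, 0.0]
ft_force: [-3.0, 0.2, 5.5]
grip_width: 0.0418
grip_force: 30.0
```

Contact (5.5 N up). Release and rise.

>>> play_rows(
  steps=[1,0,0,0,0,1,0,0,0,0,1,0,0,0,0,1,0,0,0,0,1,0,0,0,0,1,0,0,0,0,1,0,0,-0.3,0,1,0,0,-0.7,0,1,0,0,-1,0,1,0,0,-1,0],
)

```text
time: 20.3
position: [0.6428, 0.0895, 0.1115]
tool_rot: [0.999, -0.045, -0.0, -0.0]
ft_force: [-0.4, 0.9, 0.0]
grip_width: 0.0872
grip_force: 0.0
```

```bash
python3 go.py .4499,-.0886,.13,20.4 .4499,-.0886,.017,20.4
```

```text
t 20.3 pos [0.6428 0.0895 0.1115] psi -5.11 tilt -1.0 w 0.0872 gf 0.0 F [-0.4  0.9  0. ] q6 1.63
.4499,-.0886,.13,20.4 twist -4.45 shift [-8.1   3.32 -0.62]
.4499,-.0886,.017,20.4 twist -0.0 shift [0.   0.   3.77]
```

>>> play_rows(
  steps=[1,0,0,-0.6,-0.74,1,0,0,0,-0.74,1,0,0,0,-0.74,1,0,0,0,-0.74,1,0,0,0,-0.74,1,0,0,0,-0.74,1,-0.5,0.2,0,0,1,-0.95,0.39,0,0,1,-0.95,0.39,0,0,1,-0.95,0.39,0,0],
)

```text
time: 21.3
position: [0.5624, 0.0155, 0.129]
tool_rot: [0.984, 0.177, 0.0, 0.0]
ft_force: [0.5, -0.8, -0.3]
grip_width: 0.0872
grip_force: 0.0
```

>>> play_rows(
  steps=[1,-0.9,0.37,0,0,1,-0.9,0.37,0,0,1,-0.9,0.37,0,0,1,-0.9,0.37,0,0,1,-0.9,0.37,0,0,1,-0.25,0.1,0,0,1,0,0,0.5,0,1,0,0,0.5,0,1,0,0,0,0,1,0,0,0,0],
)

```text
time: 22.3
position: [0.4504, -0.0882, 0.0986]
tool_rot: [0.984, 0.177, 0.0, 0.0]
ft_force: [0.4, -0.4, 0.3]
grip_width: 0.0871
grip_force: 0.0
```

```bash
python3 go.py .4499,-.0886,.017,20.4
```

```text
t 22.3 pos [ 0.4504 -0.0882  0.0986] psi 20.35 tilt -1.0 w 0.0871 gf 0.0 F [ 0.4 -0.4  0.3] q6 0.78
.4499,-.0886,.017,20.4 twist -0.01 shift [-0.02  0.01  2.72]
```

>>> play_rows(
  steps=[0.2,0,0,0.5,0,0.2,0,0,0.6,0,0.2,0,0,0.6,0,0.2,0,0,0.5,0,0.2,0,0,0.3,0,0.2,0,0,0.15,0,0.2,0,0,0.07,0,0.2,0,0,0,0,-1,0,0,0,0,-1,0,0,0,0],
  grip_force=20,
)

```text
time: 23.3
position: [0.4501, -0.0885, 0.0172]
tool_rot: [0.984, 0.176, 0.0, 0.0]
ft_force: [-0.5, -0.0, 0.8]
grip_width: 0.043
grip_force: 0.0
```

>>> play_rows(
  steps=[-1,0,0,0,0,-1,0,0,0,0,-1,0,0,0,0,-1,0,0,0,0,-1,0,0,0,0,-1,0,0,0,0,-1,0,0,0,0,-1,0,0,0,0,-1,0,0,0,0,-1,0,0,0,0],
)

```text
time: 24.3
position: [0.45, -0.0885, 0.017]
tool_rot: [0.984, 0.176, 0.0, 0.0]
ft_force: [-0.7, -0.2, 5.1]
grip_width: 0.028
grip_force: 20.0
```

```bash
python3 go.py .4499,-.0886,.1,20.4 .4602,.2374,.1,6.2
```

```text
t 24.3 pos [ 0.45   -0.0885  0.017 ] psi 20.33 tilt -1.0 w 0.028 gf 20.0 F [-0.7 -0.2  5.1] q6 0.78
.4499,-.0886,.1,20.4 twist -0.01 shift [-0.01  0.   -2.77]
.4602,.2374,.1,6.2 twist 2.48 shift [  1.51 -10.77  -0.  ]
```

>>> play_rows(
  steps=[-1,0,0,-0.1,0,-1,0,0,-0.4,0,-1,0,0,-0.8,0,-1,0,0,-0.8,0.8,-1,0,0,-0.67,0.85,-1,0,0,0,0.83,-1,0.05,-0.4,0,0,-1,0.13,-0.95,0,0,-1,0.13,-0.95,0,0,-1,0.13,-0.95,0,0],
)

```text
time: 25.3
position: [0.4511, 0.0119, 0.099]
tool_rot: [0.999, 0.054, -0.001, -0.001]
ft_force: [0.6, 0.2, -1.6]
grip_width: 0.0274
grip_force: 20.0
```

>>> play_rows(
  steps=[-1,0.14,-0.98,0,0,-1,0.14,-0.98,0,0,-1,0.14,-0.98,0,0,-1,0.14,-0.98,0,0,-1,0.14,-0.98,0,0,-1,0.14,-0.98,0,0,-1,0.14,-0.98,0,0,-1,0.09,-0.66,0,0,-1,0,0,0,0,-1,0,0,0,0],
)

```text
time: 26.3
position: [0.4587, 0.2381, 0.0989]
tool_rot: [0.998, 0.055, -0.001, 0.0]
ft_force: [-0.7, -0.2, -1.1]
grip_width: 0.0279
grip_force: 20.0
```

```bash
python3 go.py .4602,.2374,.021,6.2;python3 -c "
from h import *
snap('wrist','w5')"
```

```text
t 26.3 pos [0.4587 0.2381 0.0989] psi 6.29 tilt -1.0 w 0.0279 gf 20.0 F [-0.7 -0.2 -1.1] q6 1.72
.4602,.2374,.021,6.2 twist 0.02 shift [0.05 0.03 2.6 ]
```

View pics/w5.png

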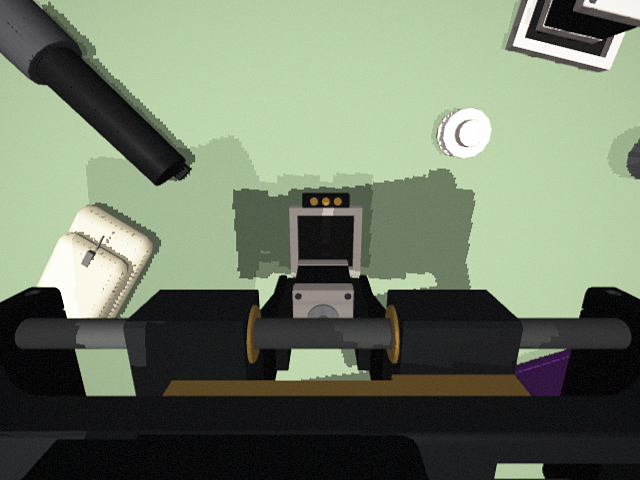

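>>> play_rows(
  steps=[-1,0.03,0.03,0.5,0,-1,0,0,0.7,0,-1,0,0,0.6,0,-1,0,0,0.35,0,-1,0,0,0.15,0,-1,0,0,0.08,0,-1,0,0,0,0,-1,0,0,0,0,-1,0,0,0,0,-1,0,0,0,0],
)

```text
time: 27.35
position: [0.4616, 0.2371, 0.0289]
tool_rot: [0.999, 0.053, 0.0, -0.0]
ft_force: [-0.1, 0.3, -1.5]
grip_width: 0.0279
grip_force: 20.0
```

```bash
python3 go.py .4602,.2374,.021,6.2
```

```text
t 27.35 pos [0.4616 0.2371 0.0289] psi 6.13 tilt -1.0 w 0.0279 gf 20.0 F [-0.1  0.3 -1.5] q6 1.72
.4602,.2374,.021,6.2 twist -0.01 shift [-0.05 -0.01  0.26]
```

>>> play_rows(
  steps=[-1,-0.03,0,0.07,0,-1,0,0,0.07,0,-1,0,0,0.05,0,-1,0,0,0.04,0,-1,0,0,0.03,0,-1,0,0,0,0,-1,0,0,0,0,-1,0,0,0,0,-1,0,0,0,0,-1,0,0,0,0],
)

```text
time: 28.35
position: [0.4604, 0.2369, 0.021]
tool_rot: [0.999, 0.053, -0.0, 0.0]
ft_force: [-1.5, 0.5, 6.0]
grip_width: 0.0276
grip_force: 20.0
```

>>> play_rows(
  steps=[0.6,0,0,0,0,0.6,0,0,0,0,0.6,0,0,0,0,0.6,0,0,0,0,0.6,0,0,0,0,0.6,0,0,0,0,0.6,0,0,-0.3,0,0.6,0,0,-0.7,0,0.6,0,0,-1,0,0.6,0,0,-1,0],
)

```text
time: 29.35
position: [0.4601, 0.2368, 0.1118]
tool_rot: [0.999, 0.053, -0.0, 0.0]
ft_force: [0.8, 1.1, -0.6]
grip_width: 0.0693
grip_force: 0.0
```

```bash
python3 go.py .6414,-.0881,.13,12.3 .6414,-.0881,.016,12.3
```

```text
t 29.35 pos [0.4601 0.2368 0.1118] psi 6.12 tilt -1.0 w 0.0693 gf 0.0 F [ 0.8  1.1 -0.6] q6 1.72
.6414,-.0881,.13,12.3 twist -1.08 shift [ 3.6  11.87 -0.61]
.6414,-.0881,.016,12.3 twist -0.0 shift [0.  0.  3.8]
```

>>> play_rows(
  steps=[0.6,0,0,-0.3,-0.54,0.6,0,0,-0.3,-0.54,0.6,0.15,0.5,0,0,0.6,0.3,0.97,0,0,0.6,0.3,0.97,0,0,0.6,0.3,0.97,0,0,0.6,0.3,0.97,0,0,0.6,0.3,0.97,0,0,0.6,0.3,0.97,0,0,0.6,0.3,0.97,0,0],
)

```text
time: 30.35
position: [0.5734, 0.0352, 0.1282]
tool_rot: [0.994, 0.106, -0.0, 0.0]
ft_force: [0.9, 0.6, -0.2]
grip_width: 0.0695
grip_force: 0.0
```

>>> play_rows(
  steps=[0.6,0.28,0.95,0,0,0.6,0.28,0.95,0,0,0.6,0.28,0.95,0,0,0.6,0.28,0.95,0,0,0.6,0.23,0.78,0,0,0.6,0,0,0.5,0,0.6,0,0,0.5,0,0.3,0,0,0,0,0.3,0,0,0,0,0.3,0,0,0,0],
)

```text
time: 31.35
position: [0.6416, -0.087, 0.0987]
tool_rot: [0.994, 0.108, -0.0, -0.0]
ft_force: [0.0, 0.1, 1.1]
grip_width: 0.0583
grip_force: 0.0
```

```bash
python3 go.py .6414,-.0881,.016,12.3;python3 -c "
from h import *
snap('wrist','w6')"
```

```text
t 31.35 pos [ 0.6416 -0.087   0.0987] psi 12.37 tilt -1.0 w 0.0583 gf 0.0 F [0.  0.1 1.1] q6 1.05
.6414,-.0881,.016,12.3 twist 0.01 shift [-0.02  0.03  2.76]
```

View pics/w6.png

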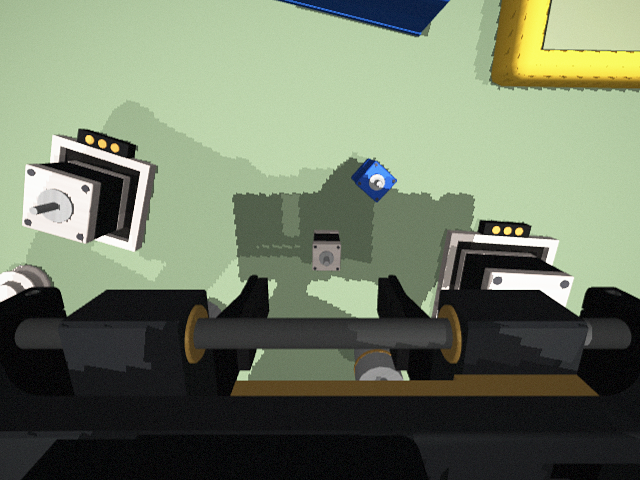

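>>> play_rows(
  steps=[0.2,0,0.05,0.5,0,0.2,0,0,0.6,0,0.2,0,0,0.6,0,0.2,0,0,0.5,0,0.2,0,0,0.3,0,0.2,0,0,0.17,0,0.2,0,0,0.08,0,0.2,0,0,0,0,-1,0,0,0,0,-1,0,0,0,0],
  grip_force=12,
)

```text
time: 32.4
position: [0.6427, -0.0896, 0.0169]
tool_rot: [0.994, 0.107, 0.001, 0.0]
ft_force: [0.2, -0.6, -0.3]
grip_width: 0.043
grip_force: 0.0
```

>>> play_rows(
  steps=[-1,0,0,0,0,-1,0,0,0,0,-1,0,0,0,0,-1,0,0,0,0,-1,0,0,0,0,-1,0,0,0,0,-1,0,0,0,0,-1,0,0,0,0,-1,0,0,0,0,-1,0,0,0,0],
)

```text
time: 33.4
position: [0.6423, -0.0895, 0.0163]
tool_rot: [0.994, 0.107, 0.0, 0.0]
ft_force: [-0.0, -0.1, 2.8]
grip_width: 0.0198
grip_force: 12.0
```

```bash
python3 go.py .6414,-.0881,.11,12.3 .4733,-.2108,.11,12
```

```text
t 33.4 pos [ 0.6423 -0.0895  0.0163] psi 12.31 tilt -1.0 w 0.0198 gf 12.0 F [-0.  -0.1  2.8] q6 1.05
.6414,-.0881,.11,12.3 twist 0.0 shift [-0.02 -0.05 -3.12]
.4733,-.2108,.11,12 twist 0.05 shift [-6.33  2.84 -0.  ]
```

>>> play_rows(
  steps=[-1,0,0,-0.1,0,-1,0,0,-0.4,0,-1,0,0,-0.8,0,-1,0,0,-0.9,0.05,-1,0,0,-0.9,0,-1,-0.4,0.18,0,0,-1,-0.85,0.37,0,0,-1,-0.85,0.37,0,0,-1,-0.85,0.37,0,0,-1,-0.85,0.37,0,0],
)

```text
time: 34.4
position: [0.5389, -0.1623, 0.1086]
tool_rot: [0.994, 0.105, -0.001, -0.0]
ft_force: [-0.1, -0.3, 0.1]
grip_width: 0.0197
grip_force: 12.0
```

>>> play_rows(
  steps=[-1,-0.75,0.33,0,0,-1,-0.75,0.33,0,0,-1,-0.75,0.33,0,0,-1,-0.3,0.14,0,0,-1,0,0,0.3,0,-1,0,0,0,0,-1,0,0,0,0,-1,0,0,0,0,-1,0,0,0,0,-1,0,0,0,0],
)

```text
time: 35.4
position: [0.4737, -0.2107, 0.1003]
tool_rot: [0.994, 0.105, 0.0, 0.0]
ft_force: [0.2, -0.4, -0.8]
grip_width: 0.0198
grip_force: 12.0
```

```bash
python3 go.py .4733,-.2108,.0203,12;python3 -c "
from h import *
snap('wrist','w7')"
```

```text
t 35.4 pos [ 0.4737 -0.2107  0.1003] psi 12.07 tilt -1.0 w 0.0198 gf 12.0 F [ 0.2 -0.4 -0.8] q6 0.73
.4733,-.2108,.0203,12 twist 0.01 shift [-0.01 -0.    2.67]
```

View pics/w7.png

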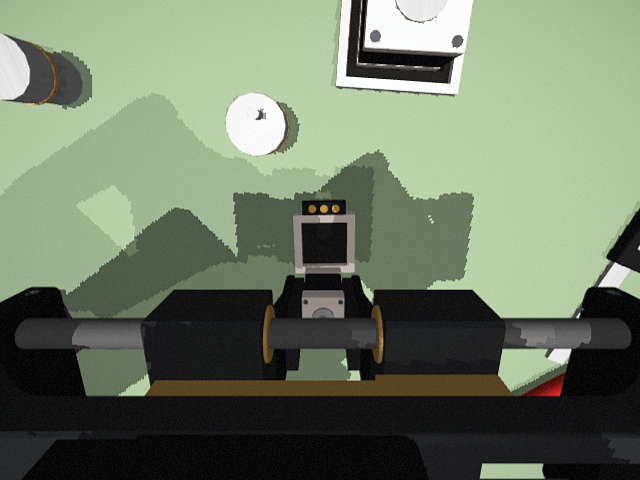

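Motor20 held upright (centre col ≈323), nest20 edge centre col ≈324, square to it. Descend.

>>> play_rows(
  steps=[-1,0,0,0.5,0,-1,0,0,0.7,0,-1,0,0,0.6,0,-1,0,0,0.4,0,-1,0,0,0.15,0,-1,0,0,0.1,0,-1,0,0,0,0,-1,0,0,0,0,-1,0,0,0,0,-1,0,0,0,0],
)

```text
time: 36.45
position: [0.4736, -0.2112, 0.0272]
tool_rot: [0.995, 0.105, 0.0, 0.0]
ft_force: [0.1, 0.8, -0.4]
grip_width: 0.0198
grip_force: 12.0
```

```bash
python3 go.py .4733,-.2108,.0203,12
```

```text
t 36.45 pos [ 0.4736 -0.2112  0.0272] psi 12.02 tilt -1.0 w 0.0198 gf 12.0 F [ 0.1  0.8 -0.4] q6 0.73
.4733,-.2108,.0203,12 twist 0.0 shift [-0.01 -0.02  0.23]
```

>>> play_rows(
  steps=[-1,0,-0.02,0.06,0,-1,0,0,0.06,0,-1,0,0,0.05,0,-1,0,0,0.03,0,-1,0,0,0.03,0,-1,0,0,0,0,-1,0,0,0,0,-1,0,0,0,0,-1,0,0,0,0,-1,0,0,0,0],
)

```text
time: 37.45
position: [0.4731, -0.2104, 0.0203]
tool_rot: [0.995, 0.105, -0.0, -0.0]
ft_force: [-0.8, 1.4, 5.1]
grip_width: 0.0203
grip_force: 12.0
```

>>> play_rows(
  steps=[0.4,0,0,0,0,0.4,0,0,0,0,0.4,0,0,0,0,0.4,0,0,0,0,0.4,0,0,0,0,0.4,0,0,0,0,0.4,0,0,-0.3,0,0.4,0,0,-0.7,0,0.4,0,0,-1,0,0.4,0,0,-1,0],
)

```text
time: 38.45
position: [0.4729, -0.2102, 0.1109]
tool_rot: [0.995, 0.105, -0.0, -0.0]
ft_force: [-0.3, -0.8, -0.3]
grip_width: 0.061
grip_force: 0.0
```

>>> play_rows(
  steps=[0.4,0,0,-1,0,0.4,0,0,-1,0,0.4,0,0,-0.7,0,0.4,0,0.5,0,0,0.4,0,0.9,0,0,0.4,0,0.9,0,0,0.4,0,0.9,0,0,0.4,0,0.9,0,0,0.4,0,0.5,0,0,0.4,0,0,0,0],
)

```text
time: 39.45
position: [0.502, -0.3476, 0.19]
tool_rot: [0.995, 0.104, 0.0, 0.0]
ft_force: [0.2, 0.3, -0.8]
grip_width: 0.0613
grip_force: 0.0
```

Run:
```python
from h import *
snap('scene','scene9');t=snap('top','top9')
a=load('scene9')['image'][130:450,100:520,::-1]; cv2.imwrite('pics/fin.png',cv2.resize(a,None,fx=1.85,fy=1.85,interpolation=cv2.INTER_CUBIC))
```

```text
(no output)
```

View pics/fin.png

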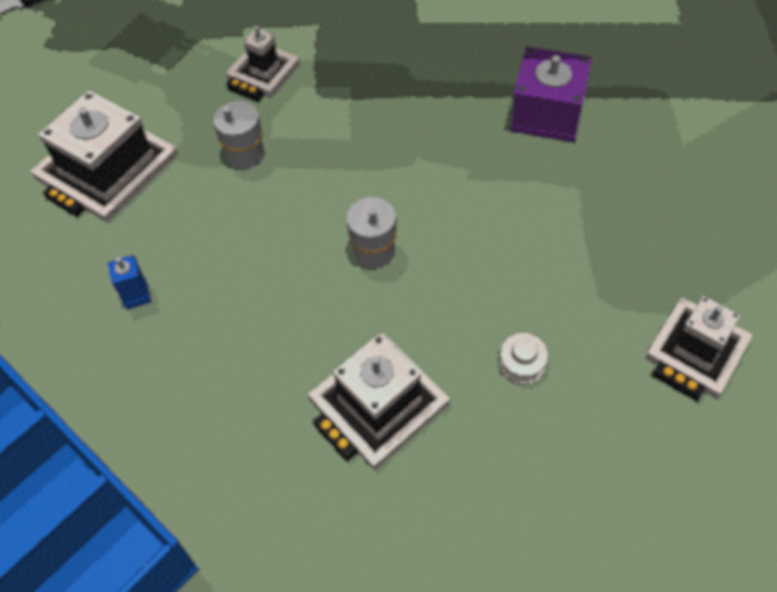

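View pics/top9.png

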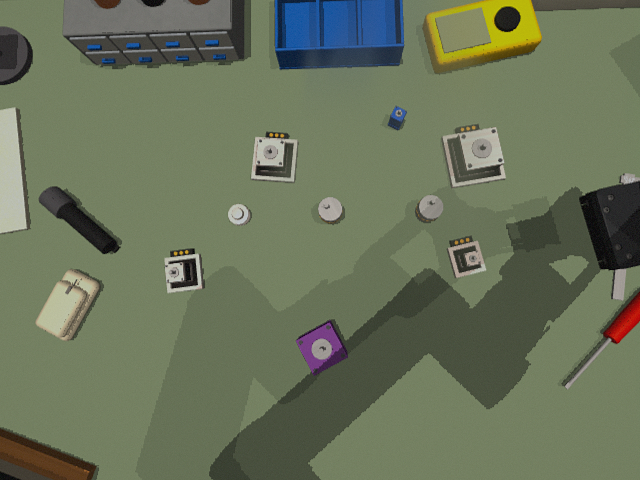

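All four motors sit upright in their nests; the other things are unmoved.

```bash
python3 -c "
from rig import robot
print(robot.hand_in())"
```

```text
the job is handed in; nothing more can be done
None
```

All four square stepper motors stand shaft-up in their matching nests, loaded largest to smallest; the round geared motors and look-alikes were left where they were, and the job was handed in at about 40 s with no verdict returned.

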